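# Load a tube rack up an inclined lane to its cushioned stop

### The job

Set the empty blue tube rack into the open lower end of the inclined loading lane, lengthwise between its two low guides, then push it up the slope, under the grey hood, until you feel it come up against the sprung stop inside. Hold it gently pressed there for about half a second (a few newtons, never hard), then let go and leave it resting against the stop; leave the other things on the bench where they are.

Things in the scene. Friction and masses are not known exactly. Their poses are not given: they have to be found in the camera images.
- tube_rack: the blue tube rack, empty: 64 mm wide (its x), 212 mm long (its y, between flat end walls 106 mm either side of the origin), 55 mm tall, 0.1 to 0.2 kg. Origin at the centre of its underside, z up. Starts flat on the bench, its length roughly parallel to the lane. Grasp across the 64 mm width at mid length, on the upper half. Either end may lead; push on the middle of the end wall (5 to 52 mm up).
- lane: fixed inclined lane, aluminium. Origin on its floor at the middle of the low, open end, 16 mm above the bench; y runs up the slope along the lane (6 degrees above level), z is square to the floor, x across. Floor y = 0 to 420 mm. Two guides, 71 mm apart inside, 6 mm thick, stand 10 mm above the floor from y = 10 mm up. Friction and slope resist the rack with 1 to 2.5 N; it does not slide back by itself.
- hood_mouth (a point): point on the lane floor at the mouth of the grey hood that covers the high end of the lane (lane y = 270 mm, the hood runs on to 420 mm; axes as the lane's). The hood is 96 mm wide outside, 86 mm wide and 82 mm high inside; its top is 87 mm above the lane floor.
- stop_middle (a point): fixed point on the lane floor (lane y = 365 mm) in the middle of the range in which the sprung stop is set; it is NOT the stop itself. The front face of its rubber pad (50 mm wide, 7 to 37 mm above the floor) is anywhere up to 15 mm before or beyond, unmeasured: feel for it. The pad yields about 1 mm per 1.5 N, bottoms at 12 mm; press with 3 to 10 N, over 16 N is too hard.
- beaker: bystander: small glass beaker, 55 mm across, 68 mm tall, on the bench; origin under its centre
- petri_dish: bystander: flat round dish with lid, 62 mm across, 13 mm tall, on the bench; origin under its centre
- reagent_white: bystander: white bottle with black cap, 48 mm across, 92 mm tall, on the bench; origin under its centre

How it is judged (in metres and radians):
On the way, in this order (a step that is already met when the one before it is completed fails the run):
1. the rack lies flat in the open lower part of the lane, between the guides, not yet at the stop (x of tube_rack in the frame of lane between -0.007 and 0.007 m and y of tube_rack in the frame of lane between 0.06 and 0.22 m and z of tube_rack in the frame of lane below 0.005 m and angle between the z axis of tube_rack and the z axis of lane, either way round below 0.05 rad and contact force between tube_rack and stop_pad below 0.05 N), for 0.1 s.
2. the rack is pressed against the sprung stop with at least 2 N for 0.2 s (contact force between tube_rack and stop_pad above 2 N), for 0.2 s.
At the end, for the whole second after the job is handed in: The rack rests flat in the lane between the guides (within 7 mm of its middle line, underside within 5 mm of the floor, within 0.05 rad of flat), its leading end within 2 mm of the stop pad, at rest and let go (distance between tube_rack and stop_pad_c0 below 0.1132 m and x of tube_rack in the frame of lane between -0.007 and 0.007 m and z of tube_rack in the frame of lane below 0.005 m and angle between the z axis of tube_rack and the z axis of lane, either way round below 0.05 rad and linear speed of tube_rack below 0.01 m/s); the robot touches nothing.
It fails at once if the rack is pressed against the stop with more than 16 N (contact force between tube_rack and stop_pad above 16 N).
It fails at once if a bystander is moved by more than 30 mm (distance of any of beaker, petri_dish, reagent_white from where it was at the start of the episode above 0.03 m).
It also fails if it takes over 64 s, if anything falls off the work surface, if the arm or the gripper's body presses on something with over 40 N, if the wrist force passes 120 N, or if a joint passes its speed limit or range.

### The arm

A 6-joint arm with a two-finger parallel gripper is mounted at the origin on a cart in front of the work surface, level with it; the furniture and walls round the work are solid. World frame = base frame: x ahead of the robot, y to its left, z up, the work surface at z = 0. Lengths are in mm, angles in rad, forces in N, time in s.
With the tool pointing down it reaches from about 275 to 725 mm from the base axis. Payload 5.6 kg.
Tool frame: the origin (TCP) lies on the mounting face of the last link; the fingertips stand 173 mm ahead of it and the grasp point (between the pads) lies robot.tcp_to_grasp ahead of it (robot.tcp_to_grasp is the distance from the TCP to the grasp point, in mm); z points along the fingers, y is the direction in which the jaws open and shut (so a half turn about z gives the same grasp; the last joint's range is limited). The gripper opens to 85 mm and grips with 20 to 120 N. Pads are 22 mm wide; open, the fingers measure 114 mm over their backs; the gripper's body (76 mm by 85 mm) begins 54 mm behind the grasp point. The pads swing forward as they close: fully open they stand 13 mm farther back than shut.
Start: joints at [-1.001, 0.255, 0.108, 0, -1.424, -0.285], TCP at [154.551, -527.833, 404.683] pointing down, gripper open.
Joint ranges: [-2.95, 2.95], [-1.21, 1.97], [-1.09, 1.5], [-2.87, 1.71], [-2.94, -0.07], [-3.05, 3.05]. Speed limits (rad/s): [2.57, 2.57, 3.14, 3.14, 3.14, 3.14].

### API

Orientations are given as a 3x3 rotation matrix whose columns are the frame's x, y, z axes.
In Python, from cell import robot gives the robot as it stands. The module is installed in compiled form; this text tells all that it offers.
- The arm moves only by the shell command python3 -m handwheel 'ROWS' [FORCE]. ROWS is JSON, a list that holds one entry, the list of rows, each a list of 5 numbers: the closure, from -1 (fully open) to 1 (shut), so that 0 is half open, then the shift along the tool's x, y, z normalised to -1 to 1, where 1 is 60 mm, then the turn about the tool's z normalised to -1 to 1, where 1 is 0.08 rad. A call has 1 to 20 rows; each row shifts and turns the commanded pose from where the row before left it, along the tool's axes as they then stand; what a row does not reach is not made up. A row lasts 1/8 s, in which the tool goes at most 62.5 mm and 10.7 degrees, less where a joint would pass 70% of its speed; a pose out of reach is approached as far as the arm can. A call with a number of a shift or a turn outside -1 to 1 is refused whole. A call with a gripper value outside its range is refused whole. The fingers move at their own pace and stop on an object; FORCE is the grip in N (left out, the last holds). Time passes only in rows, so rows that do not move let the fingers close. It gives the time, the measured TCP pose, the force and the opening at its end, in the units of the state.
- robot.observe(): the state, without advancing time (a new reading comes with each control period).
- robot.read_camera(name): name is "side" or "top"; returns (picture, depth): 420x560x3 uint8, blue, green, red; 420x560 float32, mm along the optical axis (not along the pixel's ray), 0 where there is no reading.
- robot.calibration(name): a dict with "K" (3x3 intrinsics, pixels), "distortion" ([k1, k2, p1, p2, k3] as OpenCV has them; the pictures are not rectified), "R" (3x3) and "t" (3): a world point X has camera coordinates R X + t. Camera axes: x right, y down, z forward; pixel columns grow to the right and rows downward; lengths in mm; the calibration is good to about 2 mm. A picture is of the moment at which its call begins. calibration takes no time and is no camera call.
- robot.close_job(): hands the job in, once; it reports no verdict.
Trained networks look in the newest picture that a camera, given by its name, has taken for a name from the list of things; names that differ only in an ending like _2 or _b are one class to them, and where a whole thing is asked for, a point or a joint stands for the part that bears it (a point fixed in the world has none). Each returns a list of dicts, best first, with "p" (0 to 1); they miss things now and then, are a little off and sometimes report something else, mostly with a low value. They report only what shows in the picture. A call takes as long as a camera call.
- robot.look_for(thing, camera): "bbox" ([centre column, centre row, width, height] in pixels, round what is visible of it).
- robot.regions_of(thing, camera): "region" (420x560 bool, what is visible of it) and "bbox" ([centre column, centre row, width, height] in pixels, round what is visible of it).
- robot.landmark_of(thing, camera): "uv" ([column, row] in pixels: a listed point, or the origin of a listed thing).
The state is a dict: "time": time; "joint_positions": joint angles; "qd": joint speeds; "joint_efforts": joint torques, N m; "eef_pos": TCP position; "tool_rot": TCP orientation; "contact_force": force on the tool from outside, world axes, zero at the start; "moment": the same for the moment, N m; "opening": finger opening in mm.
Only numpy, scipy, OpenCV 4.12 (cv2) and the standard library are available. Lean on these libraries where they do the work, as an engineer would, in place of code of your own. Each camera call takes 0.05 s, during which the arm holds its last target.

## Working session

There is one attempt and no reset: what is moved stays moved. The work goes in short steps, Python scripts to look and compute and a shell command to move; the robot and the scene stay as the last step left them, time stands still between calls to the robot, and variables do not carry over. Pictures are saved under pics/ and viewed, and the job is handed in when it is done.

```bash
mkdir -p pics
cat > h.py <<'E'
import numpy as np,cv2
from cell import robot
def cal(n):
    c=robot.calibration(n);return [np.array(c[k],float) for k in("K","distortion","R","t")]
def pts(n,depth,mask=None):
    K,D,R,t=cal(n);m=(depth>0) if mask is None else (mask&(depth>0))
    v,u=np.nonzero(m);p=cv2.undistortPoints(np.stack([u,v],1).astype(np.float64).reshape(-1,1,2),K,D).reshape(-1,2)
    z=depth[v,u].astype(float);c=np.stack([p[:,0]*z,p[:,1]*z,z],1);return (c-t.ravel())@R
def proj(n,X):
    K,D,R,t=cal(n);return cv2.projectPoints(np.array(X,float).reshape(-1,1,3),cv2.Rodrigues(R)[0],t,K,D)[0].reshape(-1,2)
E
python3 - <<'E'
from h import *
np.set_printoptions(precision=2,suppress=True)
s=robot.observe();print(s["time"],s["eef_pos"],s["tool_rot"],s["contact_force"],s["opening"],robot.tcp_to_grasp)
for n in("top","side"):
    p,d=robot.read_camera(n);cv2.imwrite(f"pics/{n}0.png",p);np.save(f"{n}d.npy",d)
    for th in("tube_rack","lane","beaker","petri_dish","reagent_white"):
        r=robot.regions_of(th,n)
        for q in r[:2]:
            P=pts(n,d,q["region"]);print(n,th,round(q["p"],2),np.round(q["bbox"]),np.percentile(P,[2,50,98],axis=0) if len(P) else None)
            
        if r: np.save(f"{n}_{th}.npy",r[0]["region"])
    for th in("tube_rack","lane","hood_mouth","stop_middle"):
        print(n,th,[(round(q["p"],2),q["uv"]) for q in robot.landmark_of(th,n)[:2]])
E
```

```text
0.0 [ 154.54 -527.67  403.8 ] [[-0.96 -0.28 -0.  ]
 [-0.28  0.96  0.  ]
 [ 0.    0.   -1.  ]] [-0.09 -0.42 -0.06] 85.59223946412145 154.70000000000002
top tube_rack 0.6 [311. 241.  78.  23.] [[390.73  67.32   1.66]
 [420.76 166.25  53.69]
 [451.45 265.69  57.77]]
top lane 0.74 [296. 160. 163.  52.] [[578.26  -7.71  15.97]
 [620.33 231.2   43.91]
 [672.52 383.88 145.49]]
top beaker 0.57 [206. 262.  21.  21.] [[343.02 410.02  18.87]
 [365.35 438.35  25.51]
 [389.93 456.55  69.19]]
top petri_dish 0.78 [391. 216.  24.  20.] [[463.52 -87.03   7.61]
 [488.48 -60.69  12.06]
 [515.9  -33.75  16.06]]
top reagent_white 0.94 [178. 184.  22.  21.] [[545.27 492.09   4.06]
 [563.21 506.33  67.96]
 [588.7  531.08  94.13]]
top tube_rack [(0.6, [308.4, 242.2]), (0.15, [277.2, 162.9])]
top lane [(0.69, [373.0, 173.0])]
top hood_mouth [(0.55, [275.1, 161.2])]
top stop_middle []
side tube_rack 0.68 [317. 209.  30.  69.] [[384.59  63.01   3.1 ]
 [413.97 198.16  54.22]
 [447.31 274.58  59.2 ]]
side lane 0.85 [238. 206.  85.  90.] [[574.96  -1.04   7.38]
 [614.1  325.9  105.12]
 [678.12 399.73 146.76]]
side beaker 0.63 [324. 282.  25.  38.] [[338.6  379.3   -0.29]
 [362.73 443.15  42.05]
 [387.25 461.31  68.52]]
side petri_dish 0.81 [308. 164.  18.  16.] [[ 457.77 -781.51 -464.93]
 [ 487.17  -55.01   13.22]
 [ 610.93  -29.85   17.5 ]]
side reagent_white 0.88 [226. 291.  24.  35.] [[544.9  477.92  -0.32]
 [562.33 531.53  59.79]
 [589.6  541.73  93.47]]
side tube_rack [(0.65, [316.1, 211.1])]
side lane [(0.57, [267.7, 164.3])]
side hood_mouth [(0.7, [233.8, 211.9])]
side stop_middle [(0.77, [220.8, 234.6])]
```

Run:
```python
from h import *
for n,c in(("top",(150,80,300,220)),("side",(170,100,220,260))):
    p=cv2.imread(f"pics/{n}0.png");x,y,w,h=c
    q=cv2.resize(p[y:y+h,x:x+w],None,fx=2.2 if n=="side" else 2.6,fy=2.2 if n=="side" else 2.6,interpolation=3);cv2.imwrite(f"pics/{n}0z.png",q)
d={}
A=[]
np.set_printoptions(precision=2,suppress=True)
# point clouds
for n in("top","side"):
    dd=np.load(n+"d.npy")
    P=pts(n,dd,np.load(n+"_tube_rack.npy"))
    P=P[(P[:,2]>45)&(P[:,2]<65)]
    print(n,"rack",cv2.minAreaRect(P[:,:2].astype(np.float32)),len(P),P.mean(0))
    A=pts(n,dd)
    # hood top
    for lo,hi,yl in((115,160,(150,450)),):
        H=A[(A[:,2]>lo)&(A[:,2]<hi)&(A[:,0]>540)&(A[:,0]<720)&(A[:,1]>yl[0])&(A[:,1]<yl[1])]
        print("hood",cv2.minAreaRect(H[:,:2].astype(np.float32)),len(H))
        g=np.linalg.lstsq(np.c_[H[:,:2],np.ones(len(H))],H[:,2],rcond=None);print(g[0])
    for y in range(-30,300,15):
        S=A[(abs(A[:,1]-y)<4)&(A[:,0]>540)&(A[:,0]<720)&(A[:,2]>5)&(A[:,2]<160)]
        if len(S): print(y,len(S),np.percentile(S,[3,50,97],axis=0)[:,0],np.percentile(S[:,2],[5,50,95]))
```

```text
top rack ((421.2779846191406, 165.3725128173828), (63.598907470703125, 210.43775939941406), 1.9185161590576172) 1610 [420.67 166.56  54.1 ]
hood ((630.3873291015625, 315.74237060546875), (149.35293579101562, 97.02809143066406), 86.47695922851562) 2381
[ 0.04  0.1  83.14]
-15 77 [569.41 617.5  651.28] [10.45 15.38 19.32]
0 91 [569.62 608.19 648.95] [14.17 17.06 27.62]
15 101 [567.41 608.08 649.82] [10.57 19.29 29.25]
30 95 [567.96 610.17 652.02] [ 6.72 20.24 30.74]
45 95 [571.2  612.37 652.46] [17.9  21.8  32.34]
60 95 [573.29 614.62 654.11] [19.66 23.33 32.52]
75 93 [574.09 617.02 654.18] [21.04 25.29 35.35]
90 96 [574.87 616.18 655.67] [18.05 25.97 35.37]
105 80 [578.1  617.42 656.61] [25.02 28.27 38.61]
120 94 [579.92 618.12 656.51] [25.76 29.66 40.22]
135 89 [577.51 620.22 658.05] [26.9  31.43 42.31]
150 92 [581.13 621.4  658.88] [29.65 33.35 42.96]
165 93 [580.08 621.88 658.95] [30.97 35.21 45.75]
180 93 [583.38 621.94 660.38] [32.13 36.16 46.75]
195 90 [583.49 625.37 661.7 ] [34.64 38.34 48.38]
210 97 [583.69 623.72 663.03] [35.44 39.45 49.13]
225 92 [585.14 623.35 662.85] [37.3
[... 854 characters left out ...]
9 615.5  652.86] [ 6.14 28.65 38.56]
105 48 [572.32 611.65 655.31] [ 7.81 30.66 39.98]
120 45 [572.01 605.56 654.96] [ 6.11 31.54 40.74]
135 30 [572.11 587.99 617.12] [ 5.91 33.39 43.42]
150 19 [576.42 588.84 606.06] [ 5.94 35.17 43.05]
165 26 [560.12 580.43 599.32] [ 5.36 34.25 47.13]
180 18 [574.48 582.99 596.61] [ 5.53 36.46 45.64]
195 22 [572.51 580.76 589.4 ] [ 5.83 35.55 49.1 ]
210 16 [576.36 582.85 590.79] [ 5.9  37.34 49.15]
225 14 [577.38 582.57 587.44] [ 6.16 42.41 54.11]
240 24 [578.46 636.6  671.22] [  5.57 130.35 132.73]
255 89 [577.57 602.62 667.28] [ 47.68 132.16 135.22]
270 107 [578.13 599.52 668.47] [ 15.05 133.44 136.9 ]
285 103 [578.94 600.53 669.6 ] [ 10.7  134.49 138.17]
```

View pics/top0z.png

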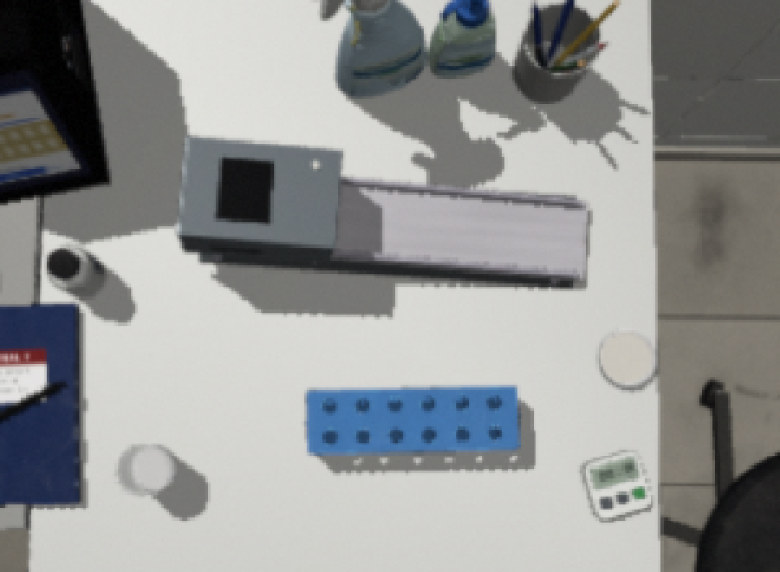

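View pics/side0z.png

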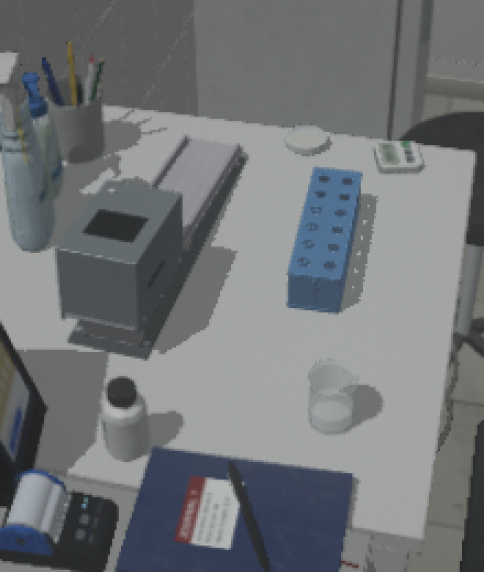

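Top view: the rack is at zoomed px (305–520, 390–455). The lane's open end is at (587, 245) and its hood is at the left, so the lane runs along +y. The lower end of the lane is clear. Next I'll fit the lane more precisely.

Run:
```python
from h import *
from scipy.optimize import least_squares
np.set_printoptions(precision=3,suppress=True)
a6=np.radians(6)
for n in("top","side"):
    A=pts(n,np.load(n+"d.npy"))
    A=A[(A[:,0]>540)&(A[:,0]<700)&(A[:,1]>-60)&(A[:,1]<420)&(A[:,2]>8)&(A[:,2]<160)]
    o=np.array([610,-18,16.]);th=-0.061
    for it in range(6):
        e=np.array([-np.sin(th),np.cos(th)]);f=np.array([np.cos(th),np.sin(th)])
        ex=np.r_[f,0];ey=np.r_[e*np.cos(a6),np.sin(a6)];ez=np.cross(ex,ey)
        L=(A-o)@np.c_[ex,ey,ez]
        fl=(abs(L[:,2])<5)&(abs(L[:,0])<33)&(L[:,1]>20)&(L[:,1]<230)
        ra=(L[:,2]>6)&(L[:,2]<14)&(abs(L[:,0])>28)&(abs(L[:,0])<50)&(L[:,1]>20)&(L[:,1]<240)
        ho=(L[:,2]>80)&(L[:,2]<95)
        r=L[ra];g=np.sign(r[:,0])
        c=np.linalg.lstsq(np.c_[np.ones(len(r)),r[:,1],g],r[:,0],rcond=None)[0]
        o=o+ex*c[0]; th-=c[1]; o[2]+=np.median(L[fl,2])
    print(n,o,th,c,ra.sum(),(g>0).sum(),np.polyfit(L[fl,1],L[fl,2],1))
    H=L[ho];print("hood x,y",np.percentile(H[:,:2],[1,99],axis=0))
    F=L[(abs(L[:,0])<30)&(abs(L[:,2])<4)];print("floor y min",np.percentile(F[:,1],[0,0.5,1,2]))
    print(np.median(L[ho,2]))
s=robot.observe();print(s["time"])
# moves to rack
c=np.array([421.0,165.5]);d=c-s["eef_pos"][:2];R=np.array(s["tool_rot"]);print(d, R.T@np.r_[d,0])
```

```text
top [609.682 -17.98   15.06 ] -0.06765027845321155 [-0.    -0.    37.725] 354 175 [ 0.001 -0.125]
hood x,y [[-48.025 271.791]
 [ 45.053 418.658]]
floor y min [-0.936  1.167  2.42   5.141]
87.39491705392797
side [608.04  -17.881  17.084] -0.06431415724211825 [ 0.     0.    38.651] 142 51 [ 0.001 -0.056]
hood x,y [[-48.06  272.539]
 [ 46.967 421.218]]
floor y min [-0.819  1.609  3.213  4.857]
86.75661305688533
1.0
[266.45  693.339] [-450.532  590.538   -0.005]
```

```bash
python3 -m handwheel '[[[-1,-0.578,0.757,0,0],[-1,-0.578,0.757,0,0],[-1,-0.578,0.757,0,0],[-1,-0.578,0.757,0,0],[-1,-0.578,0.757,0,0],[-1,-0.578,0.757,0,0],[-1,-0.578,0.757,0,0],[-1,-0.578,0.757,0,0],[-1,-0.578,0.757,0,0],[-1,-0.578,0.757,0,0],[-1,-0.578,0.757,0,0],[-1,-0.578,0.757,0,0],[-1,-0.578,0.757,0,0]]]' 30
python3 -m handwheel '[[[-1,0,0,0,-1],[-1,0,0,0,-1],[-1,0,0,0,-1],[-1,0,0,0,-1],[-1,0,0,0,-1],[-1,0,0,0,-1],[-1,0,0,0,-1],[-1,0,0,0,-1],[-1,0,0,0,-1],[-1,0,0,0,-1],[-1,0,0,0,-1],[-1,0,0,0,-1],[-1,0,0,0,-1],[-1,0,0,0,-1],[-1,0,0,0,-1],[-1,0,0,0,-1],[-1,0,0,0,-0.5]]]'
cat > st.py <<'E'
import sys
from h import *
np.set_printoptions(precision=2,suppress=True)
s=robot.observe();R=np.array(s["tool_rot"])
print("t",s["time"],"pos",np.array(s["eef_pos"]),"ytool",R[:,1],"deg",np.degrees(np.arctan2(R[1,1],R[0,1])),"z",R[:,2],"F",np.array(s["contact_force"]),"open",s["opening"],"q",np.array(s["joint_positions"]))
if len(sys.argv)>2:
    t=np.array([float(v) for v in sys.argv[1:4]]);print("to go/60 in tool:",R.T@(t-np.array(s["eef_pos"]))/60)
E
python3 st.py 421 165.5 195
```

```text
time: 2.62
eef_pos: [421.6, 167.5, 405.0]
tool_rot: [[-0.96, -0.282, 0.001], [-0.282, 0.96, 0.0], [-0.001, 0.0, -1.0]]
contact_force: [1.5, -0.9, 0.3]
opening: 85.6
time: 4.75
eef_pos: [421.3, 165.5, 404.8]
tool_rot: [[0.036, -0.999, 0.0], [-0.999, -0.036, 0.0], [-0.0, -0.0, -1.0]]
contact_force: [0.2, -0.7, 0.4]
opening: 85.5
t 4.75 pos [421.29 165.47 404.78] ytool [-1.   -0.04 -0.  ] deg -177.95226535852353 z [ 0.  0. -1.] F [ 0.17 -0.72  0.42] open 85.47572965390464 q [ 0.72  0.06 -0.13  0.   -1.38 -0.69]
to go/60 in tool: [-0.    0.01  3.5 ]
```

```bash
python3 -m handwheel '[[[-1,0,0,0.6,0],[-1,0,0,0.7,0],[-1,0,0,0.7,0],[-1,0,0,0.6,0],[-1,0,0,0.4,0],[-1,0,0,0.3,0],[-1,0,0,0.2,0],[-1,0,0,0.1,0],[-1,0,0,0,0],[-1,0,0,0,0]]]' 30
python3 - <<'E'
from h import *
for n,c in(("top",(230,160,160,120)),("side",(240,100,150,160))):
    p,d=robot.read_camera(n);x,y,w,h=c
    cv2.imwrite(f"pics/{n}1z.png",cv2.resize(p[y:y+h,x:x+w],None,fx=3,fy=3,interpolation=3))
E
python3 st.py
```

```text
time: 6.0
eef_pos: [421.6, 165.7, 189.3]
tool_rot: [[0.034, -0.999, 0.001], [-0.999, -0.034, 0.001], [-0.001, -0.001, -1.0]]
contact_force: [-0.2, -0.2, -0.2]
opening: 85.3
t 6.1 pos [421.53 165.67 189.25] ytool [-1.   -0.03 -0.  ] deg -178.04810903938488 z [ 0.  0. -1.] F [ 0.38 -0.29 -0.09] open 85.9308707463084 q [ 0.72  0.26 -0.49  0.   -0.82 -0.69]
```

View pics/side1z.png

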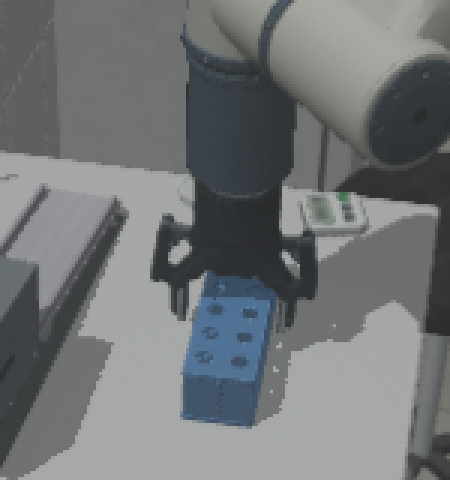

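Side view: the fingers at (180, 300) and (285, 310) straddle the rack with clearance on both sides. I'll close and lift.

```bash
python3 -m handwheel '[[[1,0,0,0,0],[1,0,0,0,0],[1,0,0,0,0],[1,0,0,0,0],[1,0,0,0,0],[1,0,0,0,0],[1,0,0,0,0],[1,0,0,0,0]]]' 30
python3 st.py
python3 -m handwheel '[[[1,0,0,-0.1,0],[1,0,0,-0.3,0],[1,0,0,-0.5,0],[1,0,0,-0.5,0],[1,0,0,-0.3,0],[1,0,0,0,0]]]'
python3 st.py
```

```text
time: 7.1
eef_pos: [421.4, 165.6, 189.0]
tool_rot: [[0.034, -0.999, 0.0], [-0.999, -0.034, 0.0], [-0.0, -0.0, -1.0]]
contact_force: [-2.4, 0.0, 4.9]
opening: 61.9
t 7.1 pos [421.38 165.57 189.  ] ytool [-1.   -0.03 -0.  ] deg -178.04651562238067 z [ 0.  0. -1.] F [-2.4   0.02  4.93] open 61.914327166912265 q [ 0.72  0.26 -0.49  0.   -0.82 -0.69]
time: 7.85
eef_pos: [421.6, 165.7, 291.7]
tool_rot: [[0.034, -0.999, 0.002], [-0.999, -0.034, 0.002], [-0.002, -0.002, -1.0]]
contact_force: [0.5, -0.9, -2.5]
opening: 61.7
t 7.85 pos [421.58 165.68 291.67] ytool [-1.   -0.03 -0.  ] deg -178.05364087486768 z [ 0.  0. -1.] F [ 0.46 -0.94 -2.48] open 61.71080852655012 q [ 0.72  0.13 -0.34  0.   -1.09 -0.69]
```

```bash
python3 -m handwheel '[[[1,0,0,0,0.61],[1,0,0,0,0.61],[1,0,0,0,0]]]'; python3 st.py 618 111 275
```

```text
time: 8.22
eef_pos: [421.0, 165.3, 289.4]
tool_rot: [[-0.063, -0.998, -0.002], [-0.998, 0.063, -0.001], [0.001, 0.002, -1.0]]
contact_force: [0.4, -0.8, -1.6]
opening: 61.5
t 8.225 pos [420.97 165.27 289.45] ytool [-1.    0.06  0.  ] deg 176.36509591876188 z [-0. -0. -1.] F [ 0.37 -0.8  -1.65] open 61.54809161411019 q [ 0.72  0.14 -0.35 -0.   -1.09 -0.79]
to go/60 in tool: [ 0.69 -3.34  0.24]
```

```bash
python3 -m handwheel '[[[1,0.1,-0.4,0,0],[1,0.12,-0.6,0,0],[1,0.12,-0.7,0.04,0],[1,0.12,-0.7,0.05,0],[1,0.12,-0.54,0.05,0],[1,0.11,-0.4,0.05,0],[1,0,0,0.05,0],[1,0,0,0,0]]]'; python3 st.py 618 111 275
python3 - <<'E'
from h import *
np.set_printoptions(precision=2,suppress=True)
for n,c in(("top",(220,100,180,130)),("side",(180,80,180,160))):
    p,d=robot.read_camera(n);x,y,w,h=c
    np.save(n+"d2.npy",d)
    cv2.imwrite(f"pics/{n}2z.png",cv2.resize(p[y:y+h,x:x+w],None,fx=4,fy=4,interpolation=3) if n=="top" else cv2.resize(p[y:y+h,x:x+w],None,fx=3.5,fy=3.5,interpolation=3))
    r=robot.regions_of("tube_rack",n)
    if r:
        P=pts(n,d,r[0]["region"]);print(n,r[0]["p"],np.percentile(P,[2,50,98],axis=0))
        T=P[(P[:,2]>120)&(P[:,2]<155)];print(cv2.minAreaRect(T[:,:2].astype(np.float32)))
        g=np.linalg.lstsq(np.c_[T[:,:2],np.ones(len(T))],T[:,2],rcond=None)[0];print(g)
E
```

```text
time: 9.22
eef_pos: [618.1, 111.5, 275.0]
tool_rot: [[-0.063, -0.998, -0.002], [-0.998, 0.063, -0.001], [0.001, 0.002, -1.0]]
contact_force: [-0.3, 1.5, -1.5]
opening: 61.9
t 9.225 pos [618.12 111.46 275.04] ytool [-1.    0.06  0.  ] deg 176.37050310132614 z [-0. -0. -1.] F [-0.31  1.49 -1.48] open 61.94877048033424 q [ 0.43  0.47  0.09 -0.   -1.19 -0.49]
to go/60 in tool: [0.01 0.   0.  ]
top 0.93 [[579.46   5.67  19.86]
 [597.24  45.84 138.95]
 [641.25 159.06 293.55]]
((614.9774169921875, 82.9332046508789), (160.17323303222656, 64.15282440185547), 86.54499053955078)
[  0.01   0.   136.31]
side 0.79 [[583.5   17.57  21.67]
 [612.45 161.94 140.92]
 [653.11 222.5  146.08]]
((619.3738403320312, 129.7886199951172), (75.64663696289062, 242.6904754638672), 1.4726845026016235)
[  0.    -0.05 146.79]
```

View pics/top2z.png

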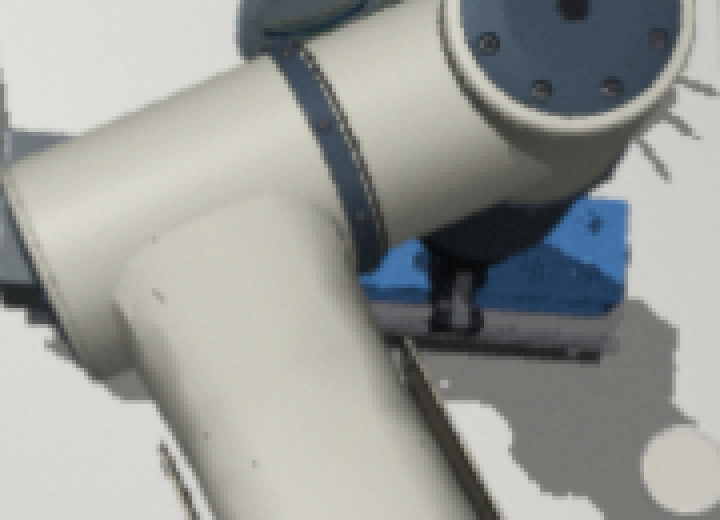

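View pics/side2z.png

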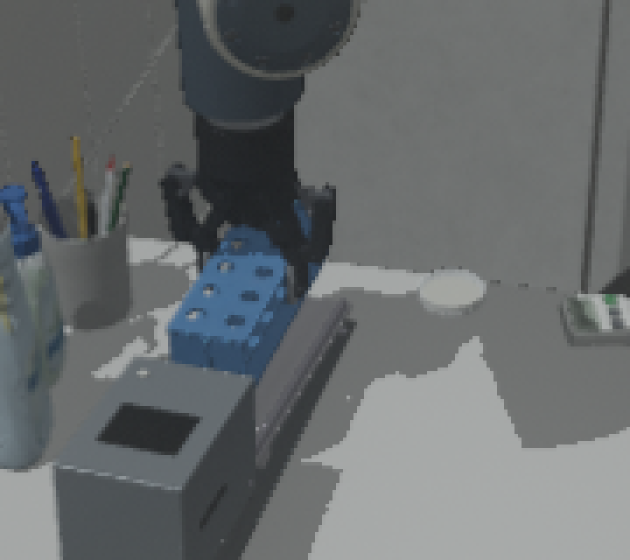

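Top view: the rack (column 370–628, row 200–310) is above the lane and parallel to it. I'll check the lateral offset with slices from both cameras.

Run:
```python
from h import *
np.set_printoptions(precision=1,suppress=True)
for n in("top","side"):
    A=pts(n,np.load(n+"d2.npy"));B=A
    A=A[(A[:,0]>560)&(A[:,0]<680)&(A[:,2]>134)&(A[:,2]<147)]
    th=-0.064
    for y in range(0,230,12):
        S=A[abs(A[:,1]-y)<6]
        if len(S)>8: print(n,y,len(S),"edges shifted to y=111:",np.percentile(S[:,0]-0.064*(S[:,1]-111),[2,98]), np.median(S[:,2]))
    O=pts(n,np.load(n+"d.npy"))
    O=O[(O[:,2]>45)&(O[:,2]<62)&(O[:,0]>370)&(O[:,0]<460)&(O[:,1]>60)&(O[:,1]<275)]
    for y in range(70,275,25):
        S=O[abs(O[:,1]-y)<8]; print("orig",n,y,np.percentile(S[:,0]+0.0335*(S[:,1]-165),[2,98]))
```

```text
top 12 121 edges shifted to y=111: [587.1 648.4] 139.96857098882595
top 24 105 edges shifted to y=111: [585.7 647.4] 139.6083875270044
top 36 100 edges shifted to y=111: [585.3 647.4] 140.0267409008008
top 48 91 edges shifted to y=111: [586.4 633.1] 140.07387770987722
top 60 49 edges shifted to y=111: [585.2 617.3] 140.43089796132267
top 72 46 edges shifted to y=111: [584.9 609.7] 140.17250276408902
top 84 39 edges shifted to y=111: [585.4 604. ] 139.9292768094809
top 132 37 edges shifted to y=111: [576.2 613. ] 139.63070522304983
top 144 47 edges shifted to y=111: [586.1 608.9] 140.4328181728899
top 156 23 edges shifted to y=111: [587.9 603.4] 139.8803507856277
orig top 70 [389.5 451.8]
orig top 95 [390.  452.3]
orig top 120 [390.5 452.9]
orig top 145 [391.  450.8]
orig top 170 [391.5 451.3]
orig top 195 [389.5 451.8]
orig top 220 [389.9 452.4]
orig top 245 [390.4 452.9]
orig top 270 [390.9 450.8]
side 72 14 edges shifted to y=111: [584.9 646.4] 142.47915942248687
side 84 29 edges shifted to y=111: [614.3 646.4] 142.76297912389757
side 96 36 edges shifted to y=111: [597.9 647.5] 143
[... 251 characters left out ...]
=111: [585.6 646.2] 142.76091940147484
side 156 52 edges shifted to y=111: [584.3 645.4] 142.90326544088302
side 168 49 edges shifted to y=111: [585.5 647.1] 143.12324060670718
side 180 69 edges shifted to y=111: [584.9 646.6] 143.12553727058517
side 192 56 edges shifted to y=111: [585.  645.9] 143.0955309124027
side 204 61 edges shifted to y=111: [585.  644.6] 142.3221259909876
side 216 91 edges shifted to y=111: [585.5 645.3] 141.29876712348045
orig side 70 [387.1 448.4]
orig side 95 [387.3 448.7]
orig side 120 [387.6 448.7]
orig side 145 [387.  448.7]
orig side 170 [386.7 448. ]
orig side 195 [386.7 448. ]
orig side 220 [386.1 448.1]
orig side 245 [386.3 448.2]
orig side 270 [387.3 447.3]
```

```bash
python3 -m handwheel '[[[1,0,-0.02,0.1,0],[1,0,0,0.2,0],[1,0,0,0.2,0],[1,0,0,0.1,0],[1,0,0,0.05,0],[1,0,0,0,0]]]' 20; python3 -m handwheel '[[[1,0,0,0.04,0],[1,0,0,0.02,0],[1,0,0,0,0]]]'
```

```text
time: 10.18
eef_pos: [620.0, 111.4, 237.2]
tool_rot: [[-0.064, -0.998, -0.0], [-0.998, 0.064, -0.0], [0.0, 0.0, -1.0]]
contact_force: [0.3, 0.3, -1.2]
opening: 61.8
time: 10.55
eef_pos: [619.9, 111.4, 233.7]
tool_rot: [[-0.064, -0.998, -0.0], [-0.998, 0.064, -0.0], [0.0, 0.0, -1.0]]
contact_force: [0.3, -0.5, -2.1]
opening: 61.7
```

```bash
python3 -m handwheel '[[[1,0,0.01,0.03,0],[1,0,0,0.02,0],[1,0,0,0,0]]]'; python3 -m handwheel '[[[1,0,0,0.03,0],[1,0,0,0,0]]]'; python3 -m handwheel '[[[1,0,0,0.03,0],[1,0,0,0,0]]]'
```

```text
time: 10.92
eef_pos: [619.2, 111.4, 230.5]
tool_rot: [[-0.064, -0.998, -0.0], [-0.998, 0.064, -0.0], [0.0, 0.0, -1.0]]
contact_force: [0.6, -0.4, -2.1]
opening: 61.3
time: 11.18
eef_pos: [619.4, 111.3, 229.1]
tool_rot: [[-0.064, -0.998, 0.0], [-0.998, 0.064, -0.0], [0.0, -0.0, -1.0]]
contact_force: [0.1, -1.0, -1.2]
opening: 61.9
time: 11.42
eef_pos: [619.5, 111.1, 227.4]
tool_rot: [[-0.064, -0.998, 0.001], [-0.998, 0.064, -0.0], [0.0, -0.001, -1.0]]
contact_force: [0.6, -3.1, 2.0]
opening: 61.9
```

The nose touches as predicted. I'll keep lowering gently so the rack pivots in the pads.

```bash
python3 -m handwheel '[[[1,0,0,0.03,0],[1,0,0,0.03,0],[1,0,0,0,0]]]'; python3 -m handwheel '[[[1,0,0,0.03,0],[1,0,0,0,0]]]'; python3 st.py
```

```text
time: 11.8
eef_pos: [619.4, 111.4, 223.4]
tool_rot: [[-0.064, -0.998, 0.0], [-0.998, 0.064, 0.0], [-0.0, -0.0, -1.0]]
contact_force: [1.7, -2.8, 2.0]
opening: 61.8
time: 12.05
eef_pos: [619.3, 111.5, 221.5]
tool_rot: [[-0.064, -0.998, -0.0], [-0.998, 0.064, 0.0], [-0.0, 0.0, -1.0]]
contact_force: [0.6, -2.2, 2.1]
opening: 61.9
t 12.05 pos [619.32 111.47 221.52] ytool [-1.    0.06  0.  ] deg 176.35256857300277 z [-0.  0. -1.] F [ 0.59 -2.2   2.14] open 61.93536714903728 q [ 0.43  0.52  0.02 -0.   -1.08 -0.49]
```

```bash
python3 -m handwheel '[[[1,0,0,0.025,0],[1,0,0,0,0]]]'; python3 -m handwheel '[[[1,0,0,0.025,0],[1,0,0,0,0]]]'
python3 - <<'E'
from h import *
n="side";p,d=robot.read_camera(n);x,y,w,h=180,80,180,160
cv2.imwrite(f"pics/{n}3z.png",cv2.resize(p[y:y+h,x:x+w],None,fx=3.5,fy=3.5,interpolation=3))
A=pts(n,d)
A=A[(A[:,0]>560)&(A[:,0]<680)&(A[:,2]>70)&(A[:,2]<110)]
for y in range(0,230,12):
    S=A[abs(A[:,1]-y)<6]
    if len(S)>8: print(y,len(S),np.percentile(S[:,0]-0.064*(S[:,1]-111),[2,98]).round(1), np.median(S[:,2]).round(1))
E
```

```text
time: 12.3
eef_pos: [619.3, 111.5, 220.0]
tool_rot: [[-0.064, -0.998, -0.0], [-0.998, 0.064, 0.0], [-0.0, 0.0, -1.0]]
contact_force: [1.2, -1.9, 1.0]
opening: 61.5
time: 12.55
eef_pos: [619.3, 111.4, 219.0]
tool_rot: [[-0.063, -0.998, 0.0], [-0.998, 0.063, -0.0], [0.0, -0.0, -1.0]]
contact_force: [-0.9, -1.7, 5.1]
opening: 61.2
72 13 [593.1 648.1] 81.1
84 30 [610.3 647.2] 83.4
96 34 [576.5 673.1] 84.5
108 86 [573.7 670.6] 87.2
120 154 [569.8 676.8] 89.3
132 55 [559.3 670.5] 90.0
144 55 [585.8 647.6] 90.1
156 49 [586.4 646.1] 90.4
168 48 [585.4 648.5] 91.4
180 61 [586.7 646.9] 93.1
192 39 [585.9 647.2] 94.4
```

View pics/side3z.png

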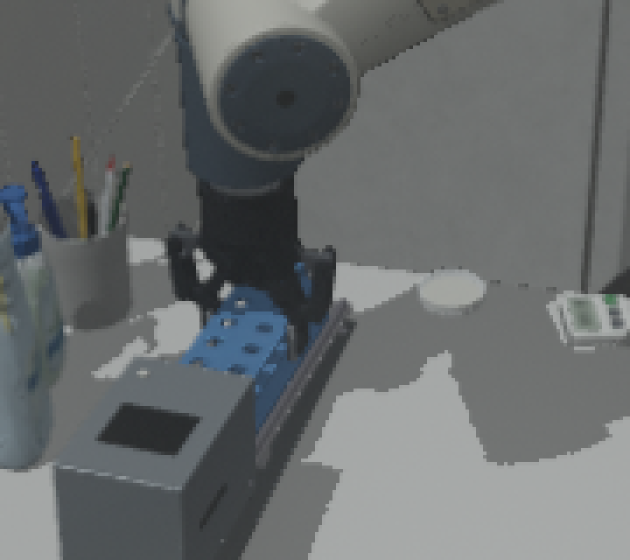

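The rack's slope is now about 0.1 and the seating force is 5 N, so it lies flat in the lane. I'll release it and slide the open gripper down the slope along the rack.

```bash
python3 -m handwheel '[[[-1,0,0,0,0],[-1,0,0,0,0],[-1,0,0,0,0],[-1,0,0,0,0],[-1,0,0,0,0],[-1,0,0,0,0]]]'; python3 st.py 
python3 -m handwheel '[[[-1,0,0,-0.05,0],[-1,0.25,0,0.02,0],[-1,0.35,0,0.04,0],[-1,0.35,0,0.04,0],[-1,0.25,0,0.03,0],[-1,0.13,0,0.02,0],[-1,0,0,0,0],[-1,0,0,0,0]]]'
python3 st.py
python3 - <<'E'
from h import *
for n in("side","top"):
    p,d=robot.read_camera(n)
    x,y,w,h=(180,80,180,160) if n=="side" else (220,100,180,130)
    cv2.imwrite(f"pics/{n}4z.png",cv2.resize(p[y:y+h,x:x+w],None,fx=3.5,fy=3.5,interpolation=3))
    A=pts(n,d)
    o=np.array([609.2,-18,16]) if n=="top" else np.array([608,-18,17.]);th=-.064;a=np.radians(6)
    ex=np.array([np.cos(th),np.sin(th),0]);ey=np.array([-np.sin(th)*np.cos(a),np.cos(th)*np.cos(a),np.sin(a)]);ez=np.cross(ex,ey)
    L=(A-o)@np.c_[ex,ey,ez];L=L[(abs(L[:,0])<50)&(L[:,2]>45)&(L[:,2]<63)]
    for y in range(10,262,14):
        S=L[abs(L[:,1]-y)<7]
        if len(S)>8: print(n,y,len(S),np.percentile(S[:,0],[2,98]).round(1), np.median(S[:,2]).round(1))
    print(np.percentile(L[:,1],[0.3,99.7]))
E
```

```text
time: 13.35
eef_pos: [619.3, 111.4, 218.7]
tool_rot: [[-0.064, -0.998, -0.0], [-0.998, 0.064, 0.0], [-0.0, 0.0, -1.0]]
contact_force: [-0.4, 0.0, -0.4]
opening: 85.4
t 13.35 pos [619.3  111.44 218.66] ytool [-1.    0.06  0.  ] deg 176.35466987962474 z [-0.  0. -1.] F [-0.36  0.04 -0.4 ] open 85.36363440887575 q [ 0.43  0.52  0.02 -0.   -1.07 -0.49]
time: 14.35
eef_pos: [614.3, 32.2, 212.7]
tool_rot: [[-0.063, -0.998, 0.0], [-0.998, 0.063, 0.0], [-0.0, -0.0, -1.0]]
contact_force: [0.1, -0.2, 0.6]
opening: 85.2
t 14.35 pos [614.35  32.2  212.75] ytool [-1.    0.06 -0.  ] deg 176.3833928816572 z [ 0.  0. -1.] F [ 0.12 -0.24  0.58] open 85.16791979627355 q [ 0.31  0.5  -0.03 -0.   -1.04 -0.37]
side 38 48 [-29.7  32.4] 55.2
side 52 49 [-30.7  45.6] 54.4
side 66 86 [-48.  49.] 55.3
side 80 48 [-29.6  33.2] 54.8
side 94 44 [-29.8  30.1] 54.9
side 108 65 [-29.4  31.7] 55.2
side 122 40 [-30.   30.7] 54.8
side 136 58 [-29.2  31.1] 55.2
side 150 47 [-31.2  33.1] 54.7
side 164 57 [-29.9  31.3] 55.2
side 178 56 [-29.9  31.6] 54.3
side 192 54 [-30.5  32.5] 54.8
side 206 68 [-31.3  29.2] 54.6
side 220 32 [-29.9  30.4] 54.8
[-771.01324739  666.96517217]
top 66 24 [-46.1  -5.1] 54.5
top 80 25 [-30.6  -8.4] 54.7
[ 59.72365642 658.59230594]
```

View pics/side4z.png

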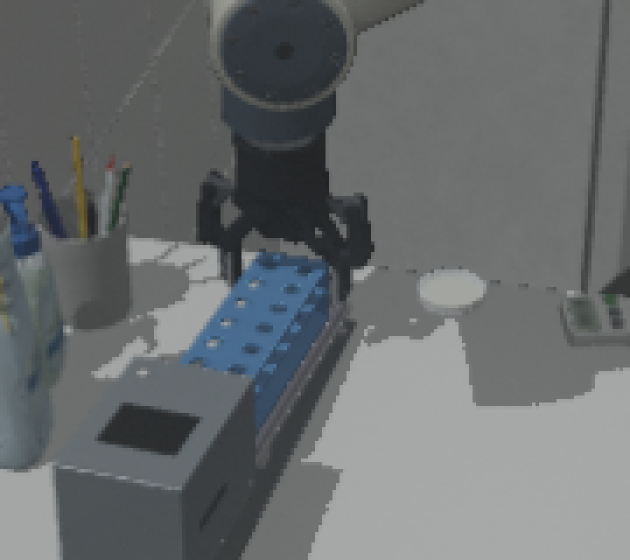

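Side view: the rack lies flat in the lane. Its top is a uniform 55 mm above the lane floor, and it is centred within about 1 mm. The open fingers straddle its tail end, about 26 mm in from the tail wall. I'll take a light grip there, because vertical fingers pushing the tilted end wall would bear on its top edge. That part stays well short of the hood, so I can slide the rack up and feel for the stop.

```bash
python3 -m handwheel '[[[1,0,0,0,0],[1,0,0,0,0],[1,0,0,0,0],[1,0,0,0,0],[1,0,0,0,0],[1,0,0,0,0],[1,0,0,0,0]]]' 20; python3 -m handwheel '[[[1,-0.05,0,-0.005,0],[1,-0.1,0,-0.011,0],[1,-0.15,0,-0.016,0],[1,-0.15,0,-0.016,0],[1,-0.05,0,-0.005,0],[1,0,0,0,0]]]'
```

```text
time: 15.32
eef_pos: [614.3, 31.8, 212.8]
tool_rot: [[-0.064, -0.998, 0.0], [-0.998, 0.064, 0.0], [-0.0, -0.0, -1.0]]
contact_force: [-0.3, 1.5, 3.3]
opening: 61.9
time: 16.08
eef_pos: [616.2, 62.5, 216.1]
tool_rot: [[-0.063, -0.998, 0.001], [-0.998, 0.063, 0.001], [-0.001, -0.0, -1.0]]
contact_force: [-0.6, 0.6, 3.5]
opening: 61.6
```

```bash
python3 -m handwheel '[[[1,-0.1,0,-0.01,0],[1,-0.15,0,-0.016,0],[1,-0.2,0,-0.021,0],[1,-0.2,0,-0.021,0],[1,-0.15,0,-0.016,0],[1,-0.1,0,-0.01,0],[1,0,0,0,0]]]'; python3 -m handwheel '[[[1,-0.03,0,-0.003,0],[1,-0.03,0,-0.003,0],[1,-0.03,0,-0.003,0],[1,-0.03,0,-0.003,0],[1,0,0,0,0]]]'; python3 st.py
```

```text
time: 16.95
eef_pos: [619.6, 116.6, 221.7]
tool_rot: [[-0.063, -0.998, 0.001], [-0.998, 0.063, 0.001], [-0.001, -0.001, -1.0]]
contact_force: [-0.2, 1.7, 5.3]
opening: 61.7
time: 17.58
eef_pos: [620.1, 122.8, 222.4]
tool_rot: [[-0.064, -0.998, 0.0], [-0.998, 0.064, -0.0], [-0.0, -0.0, -1.0]]
contact_force: [-0.8, -4.3, 4.7]
opening: 62.0
t 17.575 pos [620.08 122.83 222.36] ytool [-1.    0.06 -0.  ] deg 176.35496751398858 z [ 0. -0. -1.] F [-0.77 -4.25  4.7 ] open 61.960338930609076 q [ 0.44  0.52  0.03  0.   -1.08 -0.51]
```

```bash
python3 -m handwheel '[[[1,0,0,-0.015,0],[1,0,0,0,0]]]'; for i in 1; do python3 -m handwheel '[[[1,-0.03,0,-0.003,0],[1,0,0,0,0]]]'; done;  python3 -m handwheel '[[[1,-0.03,0,-0.003,0],[1,0,0,0,0]]]'
python3 - <<'E'
from h import *
n="side";p,d=robot.read_camera(n)
x,y,w,h=(180,80,180,160)
cv2.imwrite(f"pics/{n}5z.png",cv2.resize(p[y:y+h,x:x+w],None,fx=3.5,fy=3.5,interpolation=3))
E
```

```text
time: 17.82
eef_pos: [619.8, 123.3, 222.5]
tool_rot: [[-0.064, -0.998, -0.001], [-0.998, 0.064, 0.001], [-0.001, 0.001, -1.0]]
contact_force: [0.9, -0.3, -0.3]
opening: 61.9
time: 18.08
eef_pos: [619.9, 125.0, 222.8]
tool_rot: [[-0.063, -0.998, -0.001], [-0.998, 0.063, 0.0], [-0.0, 0.001, -1.0]]
contact_force: [-0.1, -0.1, -0.7]
opening: 61.8
time: 18.32
eef_pos: [620.2, 126.7, 223.3]
tool_rot: [[-0.063, -0.998, -0.0], [-0.998, 0.063, 0.0], [-0.0, 0.0, -1.0]]
contact_force: [-0.7, -0.5, -0.7]
opening: 61.7
```

View pics/side5z.png

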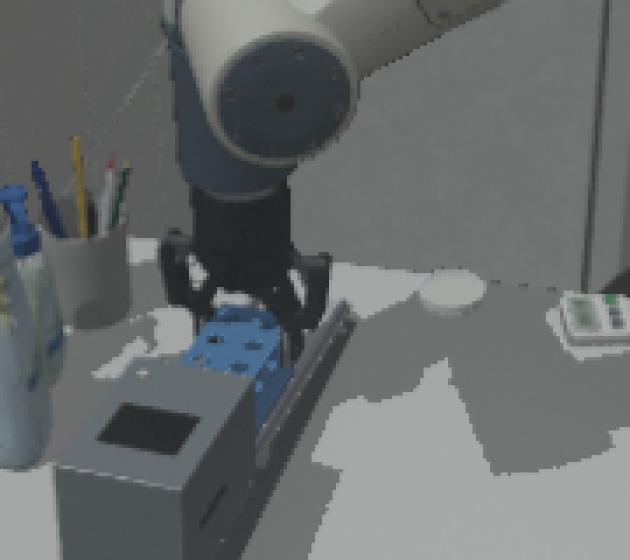

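The rack moves with the grip, and its front is under the hood. The earlier −4 N was only friction from pressing down. I'll continue in small steps.

```bash
python3 -m handwheel '[[[1,-0.03,0,-0.003,0],[1,-0.03,0,-0.003,0],[1,0,0,0,0]]]';python3 -m handwheel '[[[1,-0.03,0,-0.003,0],[1,-0.03,0,-0.003,0],[1,0,0,0,0]]]'; python3 -m handwheel '[[[1,-0.03,0,-0.003,0],[1,-0.03,0,-0.003,0],[1,0,0,0,0]]]'
```

```text
time: 18.75
eef_pos: [620.5, 130.2, 223.9]
tool_rot: [[-0.063, -0.998, 0.0], [-0.998, 0.063, 0.0], [-0.0, -0.0, -1.0]]
contact_force: [0.2, 0.8, -2.2]
opening: 62.1
time: 19.12
eef_pos: [620.7, 133.8, 224.2]
tool_rot: [[-0.063, -0.998, 0.0], [-0.998, 0.063, 0.0], [-0.0, -0.0, -1.0]]
contact_force: [0.2, -0.4, -1.7]
opening: 61.5
time: 19.5
eef_pos: [621.0, 137.4, 224.6]
tool_rot: [[-0.063, -0.998, 0.0], [-0.998, 0.063, 0.0], [-0.0, -0.0, -1.0]]
contact_force: [0.2, -0.4, -1.7]
opening: 62.1
```

```bash
python3 -m handwheel '[[[1,-0.03,0,-0.003,0],[1,0,0,0,0]]]'; python3 -m handwheel '[[[1,-0.03,0,-0.003,0],[1,0,0,0,0]]]'; python3 st.py
```

```text
time: 19.75
eef_pos: [621.1, 139.1, 224.7]
tool_rot: [[-0.063, -0.998, 0.0], [-0.998, 0.063, 0.0], [-0.0, -0.0, -1.0]]
contact_force: [-0.4, 0.3, -1.0]
opening: 62.0
time: 20.0
eef_pos: [621.2, 140.9, 224.9]
tool_rot: [[-0.063, -0.998, 0.0], [-0.998, 0.063, 0.0], [-0.0, -0.0, -1.0]]
contact_force: [-0.0, 1.4, -1.2]
opening: 62.0
t 20.0 pos [621.18 140.92 224.92] ytool [-1.    0.06 -0.  ] deg 176.36190397668238 z [ 0.  0. -1.] F [-0.03  1.42 -1.23] open 61.95111006792851 q [ 0.47  0.53  0.05 -0.   -1.09 -0.53]
```

```bash
python3 -m handwheel '[[[1,-0.03,0,0.003,0],[1,0,0,0,0]]]'; python3 -m handwheel '[[[1,-0.03,0,-0.002,0],[1,0,0,0,0]]]'; python3 -m handwheel '[[[1,-0.03,0,-0.003,0],[1,0,0,0,0]]]'
```

```text
time: 20.25
eef_pos: [621.3, 142.4, 224.8]
tool_rot: [[-0.064, -0.998, -0.0], [-0.998, 0.064, -0.0], [0.0, 0.0, -1.0]]
contact_force: [0.0, -0.4, -0.8]
opening: 61.9
time: 20.5
eef_pos: [621.4, 143.9, 224.9]
tool_rot: [[-0.064, -0.998, -0.0], [-0.998, 0.064, -0.001], [0.001, 0.0, -1.0]]
contact_force: [1.0, -5.1, -0.7]
opening: 61.5
time: 20.75
eef_pos: [621.5, 145.4, 225.1]
tool_rot: [[-0.064, -0.998, -0.001], [-0.998, 0.064, -0.002], [0.002, 0.0, -1.0]]
contact_force: [-0.7, -6.3, -0.3]
opening: 61.7
```

```bash
python3 -m handwheel '[[[1,-0.03,0,-0.003,0],[1,0,0,0,0]]]'; python3 -m handwheel '[[[1,-0.03,0,-0.003,0],[1,0,0,0,0]]]'
```

```text
time: 21.0
eef_pos: [621.6, 146.7, 225.2]
tool_rot: [[-0.064, -0.998, -0.001], [-0.998, 0.064, -0.003], [0.003, 0.001, -1.0]]
contact_force: [0.6, -7.1, -0.3]
opening: 62.0
time: 21.25
eef_pos: [621.7, 148.0, 225.4]
tool_rot: [[-0.064, -0.998, -0.001], [-0.998, 0.064, -0.003], [0.004, 0.001, -1.0]]
contact_force: [-0.7, -9.4, 0.3]
opening: 62.0
```

The force rises steadily from y≈142.5, so the stop is found and is now pressed with about 8 N. I'll hold, then ease back while still gripped so the spring does not kick the rack away.

```bash
python3 -m handwheel '[[[1,0,0,0,0],[1,0,0,0,0],[1,0,0,0,0],[1,0,0,0,0]]]';  python3 -m handwheel '[[[1,0.03,0,0.003,0],[1,0,0,0,0]]]'; python3 -m handwheel '[[[1,0.03,0,0.003,0],[1,0,0,0,0]]]'
```

```text
time: 21.75
eef_pos: [621.7, 148.0, 225.4]
tool_rot: [[-0.064, -0.998, -0.001], [-0.998, 0.064, -0.003], [0.003, 0.001, -1.0]]
contact_force: [-0.3, -9.6, 0.6]
opening: 62.2
time: 22.0
eef_pos: [621.6, 146.8, 225.2]
tool_rot: [[-0.064, -0.998, -0.001], [-0.998, 0.064, -0.002], [0.002, 0.001, -1.0]]
contact_force: [0.4, -7.0, 0.5]
opening: 61.6
time: 22.25
eef_pos: [621.5, 145.5, 225.0]
tool_rot: [[-0.064, -0.998, -0.001], [-0.998, 0.064, -0.001], [0.001, 0.0, -1.0]]
contact_force: [-0.2, -5.9, -0.7]
opening: 62.0
```

```bash
python3 -m handwheel '[[[1,0.03,0,0.003,0],[1,0,0,0,0]]]';  python3 -m handwheel '[[[1,0.015,0,0.0015,0],[1,0,0,0,0],[1,0,0,0,0]]]'; python3 st.py
```

```text
time: 22.5
eef_pos: [621.4, 144.2, 224.8]
tool_rot: [[-0.064, -0.998, -0.0], [-0.998, 0.064, -0.0], [0.0, 0.0, -1.0]]
contact_force: [0.5, -5.0, -1.6]
opening: 62.2
time: 22.88
eef_pos: [621.3, 143.6, 224.8]
tool_rot: [[-0.063, -0.998, 0.0], [-0.998, 0.063, 0.0], [-0.0, -0.0, -1.0]]
contact_force: [0.5, -3.2, -1.7]
opening: 61.7
t 22.875 pos [621.34 143.64 224.78] ytool [-1.    0.06 -0.  ] deg 176.36016924037227 z [ 0.  0. -1.] F [ 0.55 -3.16 -1.71] open 61.717725752044565 q [ 0.47  0.53  0.05 -0.   -1.09 -0.54]
```

```bash
python3 -m handwheel '[[[1,0.015,0,0.01,0],[1,0,0,0,0],[1,0,0,0,0]]]'; python3 st.py
```

```text
time: 23.25
eef_pos: [621.4, 142.9, 224.5]
tool_rot: [[-0.063, -0.998, 0.001], [-0.998, 0.063, 0.001], [-0.001, -0.001, -1.0]]
contact_force: [-0.9, 0.3, 1.8]
opening: 61.9
t 23.25 pos [621.37 142.9  224.51] ytool [-1.    0.06 -0.  ] deg 176.37896290906968 z [ 0.  0. -1.] F [-0.95  0.3   1.8 ] open 61.919938645078574 q [ 0.47  0.53  0.05 -0.   -1.09 -0.53]
```

```bash
python3 -m handwheel '[[[0.3,0,0,0,0],[-0.2,0,0,0,0],[-0.6,0,0,0,0],[-1,0,0,0,0],[-1,0,0,0,0],[-1,0,0,0,0],[-1,0,0,0,0]]]'; python3 -m handwheel '[[[-1,0,0,-0.2,0],[-1,0,0,-0.5,0],[-1,0,0,-0.7,0],[-1,0,0,-0.7,0],[-1,0.3,0,-0.5,0],[-1,0.6,0,0,0],[-1,0.8,0,0,0],[-1,0.8,0,0,0],[-1,0.8,0,0,0],[-1,0.6,0,0,0],[-1,0.3,0,0,0],[-1,0,0,0,0],[-1,0,0,0,0]]]'
cat > chk.py <<'E'
from h import *
for n in("top","side"):
    p,d=robot.read_camera(n)
    x,y,w,h=(180,80,180,180) if n=="side" else (220,100,180,130)
    cv2.imwrite(f"pics/{n}6z.png",cv2.resize(p[y:y+h,x:x+w],None,fx=3.3,fy=3.3,interpolation=3))
    A=pts(n,d)
    o=np.array([609.2,-18,15.]) if n=="top" else np.array([608,-18,17.]);th=-.064;a=np.radians(6)
    ex=np.array([np.cos(th),np.sin(th),0]);ey=np.array([-np.sin(th)*np.cos(a),np.cos(th)*np.cos(a),np.sin(a)]);ez=np.cross(ex,ey)
    L=(A-o)@np.c_[ex,ey,ez];L=L[(abs(L[:,0])<50)&(L[:,2]>45)&(L[:,2]<63)&(L[:,1]>0)&(L[:,1]<268)]
    for yy in range(10,262,14):
        S=L[abs(L[:,1]-yy)<7]
        if len(S)>8: print(n,yy,len(S),np.percentile(S[:,0],[2,98]).round(1), np.median(S[:,2]).round(1))
    print("tail y",np.percentile(L[:,1],[0.3,1,2]).round(1))
E
python3 chk.py
```

```text
time: 24.12
eef_pos: [621.3, 142.6, 224.1]
tool_rot: [[-0.064, -0.998, -0.0], [-0.998, 0.064, -0.0], [0.0, 0.0, -1.0]]
contact_force: [0.2, 0.9, -0.8]
opening: 85.6
time: 25.75
eef_pos: [605.4, -108.2, 380.4]
tool_rot: [[-0.063, -0.998, 0.0], [-0.998, 0.063, 0.0], [-0.0, -0.0, -1.0]]
contact_force: [-0.6, 0.5, 0.7]
opening: 85.4
top 136 19 [-19.8  30.7] 54.7
top 150 132 [-29.3  31.3] 55.0
top 164 82 [-27.8  32.3] 54.8
top 178 125 [-27.5  31.2] 55.3
top 192 107 [-28.   32.1] 55.0
top 206 112 [-27.2  32.3] 54.7
top 220 122 [-28.1  32. ] 55.0
top 234 91 [-27.1  32.5] 55.5
top 248 128 [-28.2  31.3] 55.0
tail y [141.  141.8 143.4]
side 136 10 [-26.6  28.5] 54.4
side 150 60 [-29.2  33.3] 54.5
side 164 53 [-30.2  32.2] 54.8
side 178 56 [-29.5  32.2] 54.6
side 192 57 [-28.9  33.3] 54.9
side 206 58 [-29.5  30.8] 54.9
side 220 48 [-29.   31.4] 55.0
tail y [139.5 141.2 142.4]
```

```bash
ls pics
```

```text
side0.png
side0z.png
side1z.png
side2z.png
side3z.png
side4z.png
side5z.png
side6z.png
top0.png
top0z.png
top1z.png
top2z.png
top4z.png
top6z.png
```

View pics/top6z.png

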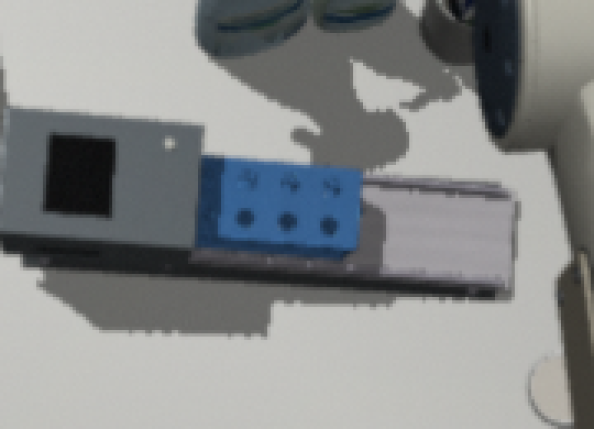

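View pics/side6z.png

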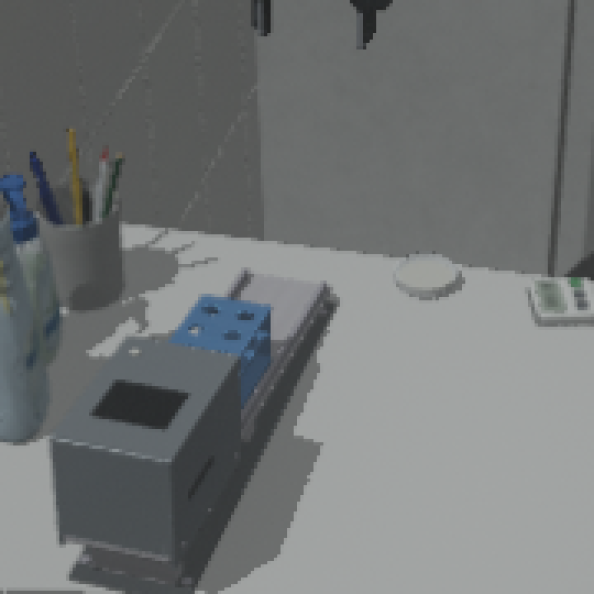

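Run:
```python
from h import *
for th in("beaker","petri_dish","reagent_white"):
    for n in("side","top"):
        p,d=robot.read_camera(n);r=robot.regions_of(th,n)
        if r:print(n,th,np.round(r[0]["bbox"]),round(r[0]["p"],2))
print(robot.observe()["time"],robot.close_job())
```

```text
side beaker [323. 281.  19.  32.] 0.67
top beaker [207. 260.  22.  19.] 0.63
side petri_dish [308. 167.  16.  14.] 0.74
top petri_dish [176. 184.  23.  23.] 0.27
side reagent_white [227. 291.  23.  36.] 0.77
top reagent_white [177. 185.  24.  18.] 0.55
the job is handed in; nothing more can be done
26.45 None
```

The job is handed in at 26.4 s: the rack was set flat in the lane, slid up under the hood, pressed against the sprung stop and released. No verdict is reported, so whether it passed is not known.

- **Pushing method:** I did not push on the end wall. The tool can't tilt, so the vertical fingers would have borne on the wall's top edge. I gripped the rack lightly (20 N) near its tail and slid it up the slope with that end still outside the hood.
- **Stop:** The force rose steadily from about y = 142 mm. I pressed up to about 9.5 N at the wrist, friction included, and held it about 0.5 s. Then I eased back while still gripping so the spring would not kick the rack away, and let go.
- **Rack at the end:** Both cameras show it flat, with its top 55 mm above the lane floor and its middle within about 2 mm of the lane's middle line. Its tail is at lane y of about 140 mm. The arm is well clear.
- **Contact with the pad:** The pad is hidden under the hood, so I could not see contact. I inferred it from the forces, which put the pad about 1 mm compressed just before release. The last reading there was near 0 N along the lane, so this is not directly confirmed.
- **Bystanders:** The side camera shows all three within about 3 pixels of where they started. The top camera agrees for the beaker and the white bottle. Its petri dish report was a low-confidence (0.27) hit on the white bottle, so for the dish I relied on the side camera.

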